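# Nudge the sample cassette home in the leaf reader

## Task

Pick up the wooden push stick and, touching the blue sample cassette with the stick alone, nudge it gently into the white leaf reader until it sits fully home, firm against the stop hidden inside. Never press it hard onto the stop. Then lay the stick back in its dark wooden rest and let go, leaving the white bowls and cups beside it where they stand.

Things in the scene. Friction and masses are not known exactly. Their poses are not given: they have to be found in the camera images.
- stick: Wooden push stick, 70 g, 205 mm long: a bar 16 x 16 mm with a black rubber tip 20 x 20 mm at one end and a thicker 24 x 24 mm grip at the other. Origin on its axis near the balance point; x runs along it to the tip, whose face is 110 mm from the origin. It starts level in the rest; grasp it from above across its 16 mm width at the origin, midway between the rest's forks.
- rest: Dark wooden stick rest, fixed: base 130 x 60 x 6 mm, two forks (12 mm thick) at x = -50 and +50 mm, V-shaped, flaring upward, seat 26 mm and top 46 mm above the worktop. Origin at the centre of its underside; x along the lying stick to its tip. The stick lies right with its origin 34 mm above this origin and the x axes alike.
- cassette: Blue sample cassette, about 0.4 kg, 70 (x) x 44 (y) x 34 (z) mm, black lid inset, brass plate on its tail. Origin at the centre of its underside, x pointing into the reader. It starts with its nose in the tunnel and its tail outside, loose on the bed between the rails, 1.5 mm to spare each side. Sliding it takes roughly 1 to 4 N.
- cassette_tail (a point): Centre of the brass plate on the cassette's tail face (the face to push), 22 mm above the cassette's underside and 35 mm behind its origin.
- slide_bed: Aluminium slide bed, fixed, 175 x 84 mm: floor 12 mm above the worktop, two steel guide rails 14 mm high, 47 mm apart inside. Origin at worktop height in the middle of the tunnel mouth; x points into the tunnel; the bed reaches from x = -50 to +125 mm.
- reader: White leaf reader, fixed over the bed: a hood 123 mm long, 75 mm wide, its top 60 mm above the worktop; its tunnel is 63 mm wide, its ceiling 52 mm above the worktop, closed at the back. Same origin and axes as the slide bed. The stop is hidden deep in the tunnel.
- reader_mouth (a point): Middle of the tunnel mouth, 34 mm above the worktop. The stop's depth differs each time: the nose first meets a sprung pad that gives 6 mm under 1 N (hardly felt), then a firm stop on rubber (about 4 N/mm, more if hit fast). Home, the cassette's tail is 5 to 30 mm inside the mouth. 4 to 8 N above the sliding friction seats it, and it then stays put; over 15 N on the stop damages it.
- bowl_8: White tasting bowl, empty, 88 mm wide and 52 mm high, loose, a bystander to the right at the back. Origin at the centre of its underside.
- cup_5: White tasting cup with a handle, 62 mm wide and 60 mm high, loose, a bystander to the right. Origin at the centre of its underside.
Things that resemble listed ones, but are neither listed nor needed, are in the scene too. Of the things like the cassette, leave any that is green, orange or red; of the rest the larger one is meant.

How it is judged:
By the outcome, as a careful person would: the job done as asked, in the order asked, and still so for the second after the job is handed in, with the robot touching nothing.
It also fails if it takes over 72 s, if anything falls off the work surface, if the arm or the gripper's body presses on something with over 40 N, if the wrist force passes 120 N, or if a joint passes its speed limit or range.

## Robot

A 6-joint arm with a two-finger parallel gripper is mounted at the origin on a cart in front of the work surface, level with it; the furniture and walls round the work are solid. World frame = base frame: x ahead of the robot, y to its left, z up, the work surface at z = 0. Lengths are in m, angles in rad, forces in N, time in s.
With the tool pointing down it reaches from about 0.25 to 0.725 m from the base axis. Payload 9.7 kg.
Tool frame: the origin (TCP) lies at the very end of the fingers, on their centre line; the grasp point (between the pads) lies 19 mm behind it (bot.grasp_offset is the distance from the TCP to the grasp point, in m); z points along the fingers, y is the line along which they close (so a half turn about z gives the same grasp; the last joint's range is limited). The gripper opens to 85 mm and grips with 20 to 120 N. Pads are 22 mm wide; open, the fingers measure 114 mm over their backs; the gripper's body (76 mm by 85 mm) begins 54 mm behind the grasp point. The pads swing forward as they close: fully open they stand 13 mm farther back than shut.
Start: joints at [1.277, 0.087, 0.176, 1.66, 0, 1.571], TCP at [0.159, 0.526, 0.195] pointing down, gripper open.
Joint ranges: [-3.13, 3.13], [-0.85, 1.81], [-1.15, 1.24], [-2.2, 2.28], [-1.44, 1.52], [-3.14, 3.14]. Speed limits (rad/s): [2.22, 2.22, 2.57, 3.14, 3.14, 3.14].

## Interface

Orientations are given as [roll, pitch, yaw] about the fixed x, y, z axes, in that order (R = Rz(yaw) Ry(pitch) Rx(roll)).
In Python, from plant import bot, eyes gives the robot as it stands.
- The arm moves only by the shell command python3 -m handwheel 'ROWS' [OPENING] [FORCE]. ROWS is text: rows parted by semicolons, each of 6 numbers parted by spaces: the shift along the world's x, y, z in units of 50 mm (1.0 is 50 mm), then the turn, a rotation vector about the world's x, y, z in units of 8 degrees (1.0 is 8 degrees). In form: tx ty tz ax ay az; .... A call has 1 to 12 rows; each row is the pose to reach, as a shift and turn from the pose commanded when the call began; what a row does not reach only later rows make up. A row lasts 1/10 s, in which the tool goes at most 50 mm and 8.59 degrees, less where a joint would pass 70% of its speed; a pose out of reach is approached as far as the arm can. A call with a gripper value outside its range is refused whole. OPENING is the opening, from 0 (shut) to 1 (fully open), set as the call begins (- or left out, the last holds). The fingers move at their own pace and stop on an object; FORCE is the grip in N (left out, the last holds). Time passes only in rows, so rows that repeat a pose let the fingers close. It gives the time, the measured TCP pose, the force, the opening and the grip force at its end, in the units of the state.
- bot.get_state(): the state, without advancing time (a new reading comes with each control period).
- eyes.read_camera(name): name is "scene" or "side" or "wrist"; returns a dict with "frame" (400x640x3 uint8, red, green, blue), "K" (3x3 intrinsics, pixels), "world_to_cam" (4x4, takes a point from world to camera coordinates); the wrist camera has in their place "hand_eye" (4x4, takes a point from camera to tool coordinates, whose origin is the TCP and whose axes are the flange's). Camera axes: x right, y down, z forward; pixel columns grow to the right and rows downward; lengths in m; the calibration is good to about 2 mm. A picture is of the moment at which its call begins: read the wrist's pose just before it. There is no depth.
- bot.sign_off(): hands the job in; it is judged then, once.
The state is a dict: "time": time; "joint_pos": joint angles; "qvel": joint speeds; "tau": joint torques, N m; "tool_pos": TCP position; "tool_rot": TCP orientation; "ft_force": force on the tool from outside, world axes, zero at the start; "moment": the same for the moment, N m; "width": finger opening in m; "finger_force": force on a finger pad.
Only numpy, scipy, OpenCV 4.12 (cv2) and the standard library are available. Lean on these libraries where they do the work, as an engineer would, in place of code of your own. Each camera call takes 0.05 s, during which the arm holds its last target. There are 200 camera calls.

## Working session

There is one attempt and no reset: what is moved stays moved. The work goes in short steps, Python scripts to look and compute and a shell command to move; the robot and the scene stay as the last step left them, time stands still between calls to the robot, and variables do not carry over. Pictures are saved under pics/ and viewed, at most 10 in all, crops included, and the job is handed in when it is done.

```bash
mkdir -p pics
python3 - <<'E'
from plant import bot, eyes
import cv2
s=bot.get_state(); print({k:s[k] for k in("time","tool_pos","tool_rot","ft_force","width")})
for n in("scene","side"):
    c=eyes.read_camera(n); cv2.imwrite(f"pics/{n}0.png",c["frame"][:,:,::-1]); print(n,c["K"].tolist(),c["world_to_cam"].round(4).tolist())
E
```

```text
{'time': 0.0, 'tool_pos': array([0.15920813, 0.52619564, 0.1939287 ]), 'tool_rot': array([-3.14039383e+00, -6.28123351e-06,  2.84776736e+00]), 'ft_force': array([ 0.30606158, -0.75339639,  0.56976875]), 'width': 0.08536912077612771}
scene [[415.60767780126724, 0.0, 319.6131836605041], [0.0, 415.60767780126724, 202.80910950691566], [0.0, 0.0, 1.0]] [[0.6479, -0.7616, 0.0119, -0.4526], [-0.5087, -0.4443, -0.7374, 0.2209], [0.567, 0.4717, -0.6753, 1.1136], [0.0, 0.0, 0.0, 1.0]]
side [[374.77125217215496, 0.0, 324.45011373883904], [0.0, 374.77125217215496, 200.5885370482424], [0.0, 0.0, 1.0]] [[-0.9588, -0.2841, 0.0043, 0.4503], [-0.1654, 0.5456, -0.8215, 0.2174], [0.231, -0.7884, -0.5702, 0.817], [0.0, 0.0, 0.0, 1.0]]
```

View pics/scene0.png

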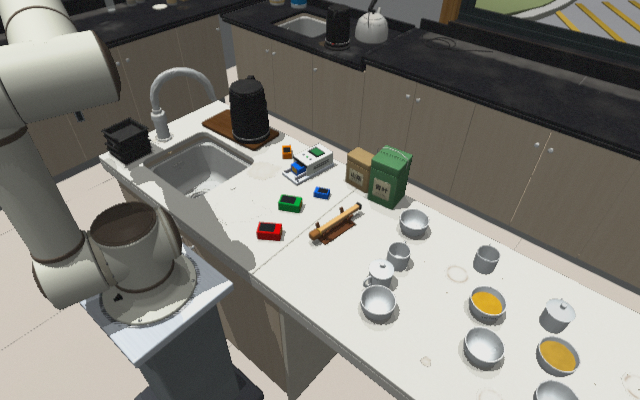

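View pics/side0.png

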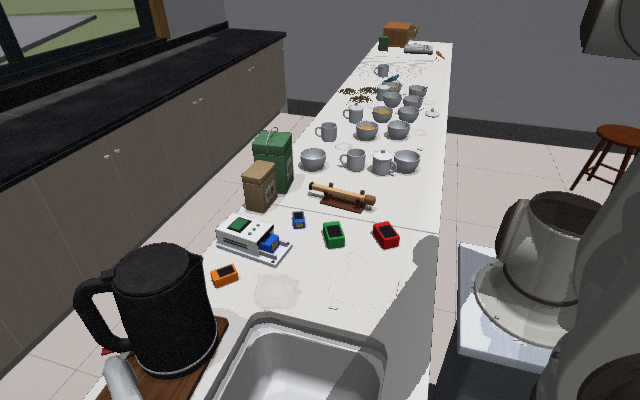

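The scene view shows the stick at about (335,222), its tip near (359,207) and its grip near (316,235). The reader is at (312,160) with the blue cassette's tail at (297,169). The side view shows the stick from (312,187) to (373,200), the reader at (250,235) and the cassette at (268,242).

```bash
cat > h.py <<'E'
import numpy as np, cv2
from scipy.spatial.transform import Rotation as R
from plant import bot, eyes
def cam(n):
    s=bot.get_state(); c=eyes.read_camera(n)
    if n=="wrist":
        T=np.eye(4); T[:3,:3]=R.from_euler("xyz",s["tool_rot"]).as_matrix(); T[:3,3]=s["tool_pos"]
        c["c2w"]=T@c["hand_eye"]
    else: c["c2w"]=np.linalg.inv(c["world_to_cam"])
    return c
def ray(c,p):
    d=c["c2w"][:3,:3]@np.linalg.inv(c["K"])@np.array([p[0],p[1],1.]); return c["c2w"][:3,3],d
def onz(c,p,z):
    o,d=ray(c,p); return o+d*(z-o[2])/d[2]
def tri(c1,p1,c2,p2):
    A=[];b=[]
    for c,p in((c1,p1),(c2,p2)):
        o,d=ray(c,p); d=d/np.linalg.norm(d); P=np.eye(3)-np.outer(d,d); A.append(P); b.append(P@o)
    return np.linalg.lstsq(np.vstack(A),np.hstack(b),rcond=None)[0]
def proj(c,X):
    q=np.linalg.inv(c["c2w"])@np.append(X,1); u=c["K"]@q[:3]; return u[:2]/u[2]
E
python3 - <<'E'
from h import *
a=cam("scene");b=cam("side")
for n,p,q,z in[("tip",(359,207),(312,187),.034),("grip",(316,235),(373,200),.034),("cass",(297,169),(268,242),.046),("small",(322,193),(298,219),.02)]:
    print(n,tri(a,p,b,q).round(3),onz(a,p,z).round(3),onz(b,q,z).round(3))
w=cam("wrist");print(w["hand_eye"].round(3).tolist(),w["K"].round(1).tolist())
E
```

```text
tip [ 0.587 -0.256  0.029] [ 0.585 -0.258  0.034] [ 0.582 -0.246  0.034]
grip [ 0.399 -0.235  0.034] [ 0.406 -0.235  0.034] [ 0.394 -0.231  0.034]
cass [0.606 0.022 0.031] [0.588 0.008 0.046] [0.601 0.036 0.046]
small [ 0.579 -0.112  0.012] [ 0.572 -0.118  0.02 ] [ 0.575 -0.102  0.02 ]
[[0.001, -0.963, -0.27, 0.069], [1.0, 0.0, 0.001, 0.001], [-0.001, -0.27, 0.963, -0.179], [0.0, 0.0, 0.0, 1.0]] [[337.4, 0.0, 323.4], [0.0, 337.4, 194.1], [0.0, 0.0, 1.0]]
```

```bash
python3 -m handwheel '0.2 -0.5 0.3 0 0 0.2;0.6 -1.2 0.7 0 0 0.4;1 -2 1 0 0 0.6;1.4 -2.8 1.3 0 0 0.8;1.8 -3.6 1.6 0 0 1;2.2 -4.4 1.9 0 0 1.2;2.6 -5.2 2.1 0 0 1.35;3 -6 2.2 0 0 1.35;3.4 -6.8 2.2 0 0 1.35;3.8 -7.6 2.2 0 0 1.35;4.2 -8.4 2.2 0 0 1.35;4.6 -9.2 2.2 0 0 1.35'; python3 -m handwheel '0.6 -1.2 0 0 0 0;1 -2.0 0 0 0 0;1.2 -2.4 0 0 0 0;1.2 -2.4 0 0 0 0;1.2 -2.4 0 0 0 0'
python3 - <<'E'
from h import *
print(bot.get_state()["joint_pos"])
c=cam("wrist");cv2.imwrite("pics/w1.png",c["frame"][:,:,::-1]);np.savez("w1.npz",K=c["K"],c2w=c["c2w"])
E
```

```text
time: 1.45
tool_pos: [0.3897, 0.0646, 0.3048]
tool_rot: [3.141, 0.001, 3.036]
ft_force: [0.9, 1.4, -0.6]
width: 0.0853
finger_force: 0.0
time: 1.95
tool_pos: [0.4492, -0.0541, 0.3042]
tool_rot: [3.141, -0.001, 3.034]
ft_force: [0.2, -0.5, 0.1]
width: 0.0855
finger_force: 0.0
[-1.19933197e-01 -7.30281982e-02  2.34072925e-01  1.87893050e+00
  2.04141907e-04 -1.27456536e-02]
```

View pics/w1.png

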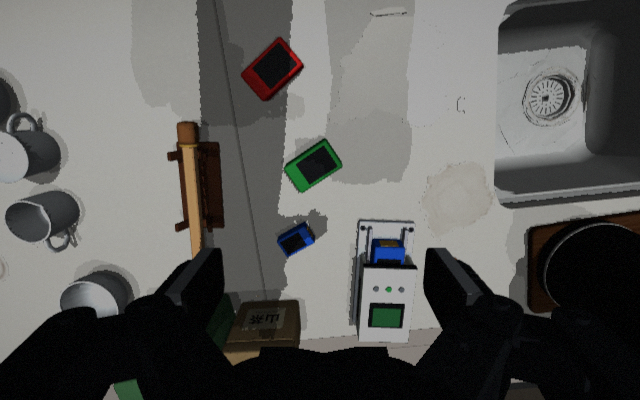

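The wrist view shows the stick's bar running from the grip at (187,122) toward its tip near (197,255). The reader hood spans (362,265) to (408,342) with its mouth at (389,267), the cassette tail's top edge is near (388,240), and the bed's end is near (386,221). I'll enlarge the reader for a finer reading.

Run:
```python
from h import *
f=cv2.imread("pics/w1.png")
cv2.imwrite("pics/w1c.png",cv2.resize(f[212:348,345:425],None,fx=4.4,fy=4.4,interpolation=cv2.INTER_CUBIC))
z=np.load("w1.npz");c=dict(K=z["K"],c2w=z["c2w"])
hsv=cv2.cvtColor(f,cv2.COLOR_BGR2HSV)
m=cv2.inRange(hsv,(8,60,130),(25,255,255));m[:, :170]=0;m[:,230:]=0;m[:115]=0;m[270:]=0
n,l,st,ct=cv2.connectedComponentsWithStats(m);i=1+st[1:,4].argmax();print(st[i])
ys,xs=np.where(l==i)
for y in range(ys.min(),ys.max(),8):
    r=xs[ys==y]
    a,b=onz(c,(r.min(),y),.042),onz(c,(r.max()+1,y),.042);print(y,r.min(),r.max(),((a+b)/2).round(4)[:2],round(b[1]-a[1],4))
```

```text
[ 182  145   19  113 1080]
145 182 189 [ 0.4193 -0.2298] 0.0104
153 183 192 [ 0.4299 -0.2294] 0.0131
161 184 193 [ 0.4405 -0.2304] 0.0131
169 184 194 [ 0.4511 -0.232 ] 0.0146
177 185 194 [ 0.4619 -0.2337] 0.0133
185 186 195 [ 0.4729 -0.2347] 0.0134
193 187 196 [ 0.4841 -0.2357] 0.0135
201 187 196 [ 0.4952 -0.2381] 0.0136
209 188 197 [ 0.5067 -0.2392] 0.0137
217 189 198 [ 0.5183 -0.2402] 0.0138
225 190 198 [ 0.53  -0.242] 0.0125
233 190 199 [ 0.5418 -0.2438] 0.014
241 191 199 [ 0.5538 -0.2456] 0.0126
249 191 199 [ 0.5659 -0.2482] 0.0127
```

View pics/w1c.png

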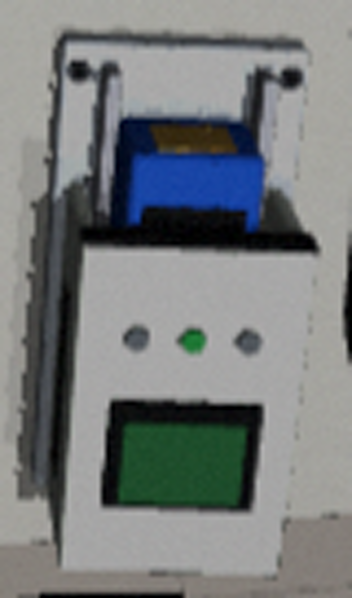

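The enlarged crop shows the bed's near corners at (62,42) and (305,46), the hood's top edges from (83,248) to (60,568) and from (316,248) to (280,575), and the cassette tail's top edge from (130,155) to (263,155).

Run:
```python
from h import *
z=np.load("w1.npz");c=dict(K=z["K"],c2w=z["c2w"])
P=lambda u,v,h:onz(c,(345+u/4.4-.4,212+v/4.4-.4),h)[:2]
d={}
for n,u,v,h in[("bedL",62,42,.012),("bedR",305,46,.012),("hfL",83,248,.06),("hfR",316,248,.06),("hbL",60,568,.06),("hbR",280,575,.06),("cL",130,155,.046),("cR",263,155,.046),("railLo",112,70,.026),("railRo",256,75,.026)]:
    d[n]=P(u,v,h);print(n,d[n].round(4))
an=lambda v:round(np.degrees(np.arctan2(v[1],v[0])),1)
print("yaw",an(d["hbL"]-d["hfL"]),an(d["hbR"]-d["hfR"]),an(d["hfL"]-d["hfR"])+90,an(d["bedL"]-d["bedR"])+90,an(d["cL"]-d["cR"])+90)
hf=(d["hfL"]+d["hfR"])/2;hb=(d["hbL"]+d["hbR"])/2;be=(d["bedL"]+d["bedR"])/2
print("hf",hf,"hb",hb,an(hb-hf),"bedend",be,an(hf-be),np.linalg.norm(hf-be),"c",(d["cL"]+d["cR"])/2)
```

```text
bedL [ 0.5601 -0.0117]
bedR [0.5703 0.0699]
hfL [ 0.6115 -0.0139]
hfR [0.6194 0.0592]
hbL [ 0.7299 -0.0306]
hbR [0.7407 0.0432]
cL [0.5879 0.0045]
cR [0.5924 0.0469]
railLo [0.5663 0.0029]
railRo [0.5731 0.05  ]
yaw -8.0 -7.5 -6.099999999999994 -7.099999999999994 -6.099999999999994
hf [0.61547063 0.02264949] hb [0.73529192 0.00630229] -7.8 bedend [0.56516097 0.02911853] -7.3 0.05072386126499429 c [0.5901429  0.02571472]
```

```bash
python3 -m handwheel '0.1 -0.5 0 0 0 -0.1;0.25 -1.2 -0.4 0 0 -0.22;0.4 -2 -1 0 0 -0.22;0.5 -2.8 -1.7 0 0 -0.22;0.58 -3.4 -2.4 0 0 -0.22;0.58 -3.65 -2.9 0 0 -0.22;0.58 -3.65 -3.2 0 0 -0.22;0.58 -3.65 -3.2 0 0 -0.22;0.58 -3.65 -3.2 0 0 -0.22' 0.6 40
python3 - <<'E'
from h import *
print(bot.get_state()["ft_force"])
c=cam("wrist");cv2.imwrite("pics/w2.png",c["frame"][:,:,::-1]);np.savez("w2.npz",K=c["K"],c2w=c["c2w"])
E
```

```text
time: 2.9
tool_pos: [0.4785, -0.235, 0.1456]
tool_rot: [-3.141, 0.001, 3.007]
ft_force: [-0.1, 0.2, 0.5]
width: 0.0514
finger_force: 0.0
[-0.05986129  0.23765214  0.4807221 ]
```

View pics/w2.png

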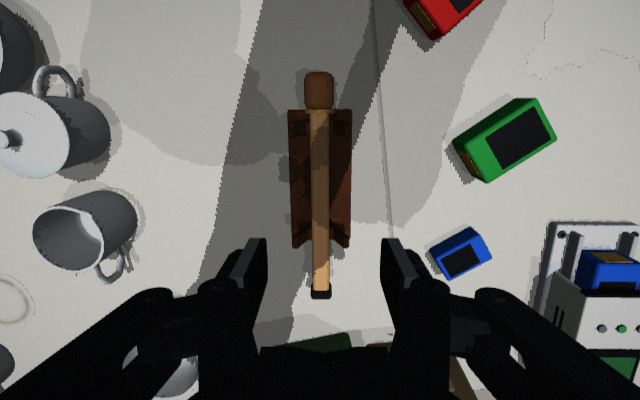

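The stick lies vertical between the fingers, with its grip's end near (318,73), the bar centred near column 320 and the tip's end near (321,299). The rest's corners are at (289,110), (350,110), (292,247) and (351,247).

Run:
```python
from h import *
z=np.load("w2.npz");c=dict(K=z["K"],c2w=z["c2w"]);f=cv2.imread("pics/w2.png")
hsv=cv2.cvtColor(f,cv2.COLOR_BGR2HSV);m=cv2.inRange(hsv,(8,70,60),(25,255,255))
# bar edges against background per row
for y in(130,160,190,220,262,275):
    r=np.where(m[y,300:345]>0)[0]+300; print(y,r.min(),r.max(),f[y,306:336:2,2].tolist())
for n,u,v,h in[("rear",318,73,.046),("bar",320,130,.042),("bar",321,275,.042),("tip",321,291,.044),("tipend",321,299,.044),("r",289,110,.046),("r",350,110,.046),("r",292,247,.046),("r",351,247,.046)]:
    print(n,onz(c,(u,v),h).round(4)[:2])
```

```text
130 310 323 [29, 39, 64, 99, 98, 88, 59, 59, 58, 58, 57, 46, 32, 27, 17]
160 313 324 [19, 21, 31, 56, 63, 63, 59, 58, 61, 61, 59, 49, 21, 23, 28]
190 312 344 [23, 21, 27, 67, 82, 79, 78, 78, 81, 82, 78, 63, 26, 26, 27]
220 312 344 [35, 33, 28, 87, 76, 77, 75, 78, 79, 80, 73, 66, 13, 60, 67]
262 312 328 [87, 89, 89, 67, 100, 110, 112, 108, 108, 109, 157, 162, 168, 170, 197]
275 312 328 [193, 103, 107, 73, 171, 194, 196, 194, 197, 196, 193, 161, 164, 169, 194]
rear [ 0.3909 -0.2261]
bar [ 0.4349 -0.2306]
bar [ 0.5674 -0.2479]
tip [ 0.5829 -0.25  ]
tipend [ 0.5914 -0.2511]
r [ 0.4156 -0.253 ]
r [ 0.4221 -0.2045]
r [ 0.5339 -0.2696]
r [ 0.541 -0.217]
```

```bash
python3 -m handwheel '0.07 -0.03 -0.4 0 0 0;0.07 -0.03 -1 0 0 0;0.07 -0.03 -1.6 0 0 0;0.07 -0.03 -2.1 0 0 0;0.07 -0.03 -2.4 0 0 0;0.07 -0.03 -2.58 0 0 0;0.07 -0.03 -2.58 0 0 0;0.07 -0.03 -2.58 0 0 0'; python3 -m handwheel '0 0 0 0 0 0;0 0 0 0 0 0;0 0 0 0 0 0;0 0 0 0 0 0;0 0 0 0 0 0;0 0 0 0 0 0;0 0 0 0 0 0;0 0 0 0 0 0' 0 60
```

```text
time: 3.75
tool_pos: [0.4825, -0.2378, 0.0169]
tool_rot: [-3.141, 0.001, 3.006]
ft_force: [0.6, 0.6, -0.3]
width: 0.0516
finger_force: 0.0
time: 4.55
tool_pos: [0.4818, -0.2376, 0.0155]
tool_rot: [3.142, -0.0, 3.006]
ft_force: [-0.5, 0.1, 0.3]
width: -0.0003
finger_force: 0.0
```

Run:
```python
from h import *
s=bot.get_state();print(s["width"],s["finger_force"],s["ft_force"])
o=[]
c=cam("side");o.append(cv2.resize(c["frame"][140:260,260:420,::-1],None,fx=2.5,fy=2.5))
c=cam("wrist");o.append(c["frame"][:300,120:520,::-1])
cv2.imwrite("pics/chk.png",np.hstack(o))
```

```text
-0.0002602411370904682 0.0 [-0.51624242  0.14562834  0.34701909]
```

View pics/chk.png

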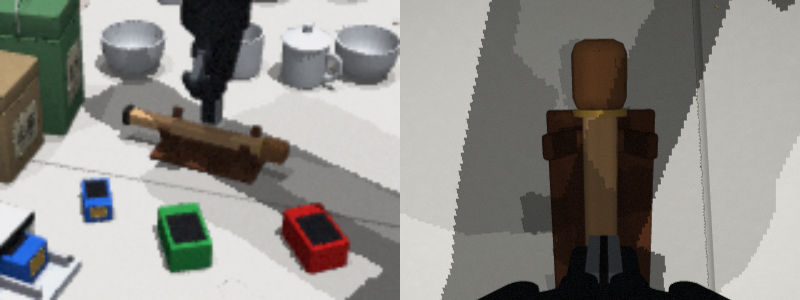

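The side crop shows the stick still in the rest, with the fingertips vanishing at about (212,122), behind or at its top edge. The wrist crop shows the shut fingertips in line with the bar at (605,240). I'll check where the TCP projects.

Run:
```python
from h import *
s=bot.get_state();T=s["tool_pos"];print(T,s["joint_pos"])
c=cam("side");w=cam("wrist")
g=lambda p:((p-[260,140])*2.5).round(0)
for n,X in[("tcp",T),("grasp",T+[0,0,.019]),("t50",T+[0,0,.05]),("near pad",T+[0,.015,.019]),("sticktip",np.array([.591,-.251,.044])),("stickrear",np.array([.391,-.226,.046]))]:
    print(n,g(proj(c,X)),(proj(w,X)+[280,0]).round(0))
cv2.imwrite("pics/wl.png",cv2.convertScaleAbs(cv2.resize(np.hstack([c["frame"][160:220,300:390,::-1],w["frame"][205:265,280:370,::-1]]),None,fx=4.4,fy=4.4,interpolation=cv2.INTER_CUBIC),alpha=2.2))
```

```text
[ 0.48174585 -0.2375545   0.01556824] [-4.58120092e-01  6.28036580e-02 -1.95662857e-01  1.31239041e+00
 -2.82164420e-06 -3.22141230e-01]
tcp [209. 148.] [601. 225.]
grasp [209. 134.] [601. 238.]
t50 [210. 112.] [601. 267.]
near pad [206. 141.] [630. 234.]
sticktip [124. 107.] [604. 422.]
stickrear [285. 144.] [598.  40.]
```

View pics/wl.png

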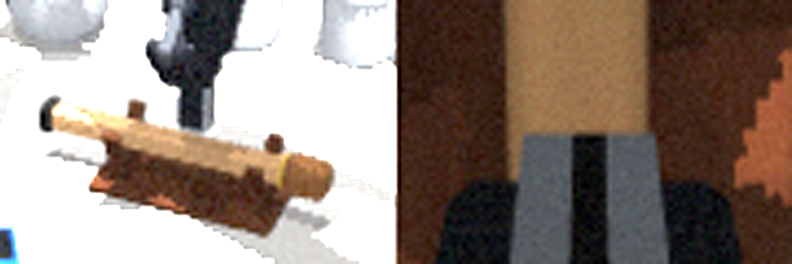

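```bash
python3 -m handwheel '0 0 0.3 0 0 0;0 0 0.8 0 0 0;0 0 1.2 0 0 0;0 0 1.4 0 0 0;0 0 1.4 0 0 0;0 0 1.4 0 0 0'
python3 - <<'E'
from h import *
print("go",bot.grasp_offset)
T=bot.get_state()["tool_pos"]
c=cam("side");w=cam("wrist")
for n,k in(("side",c),("wrist",w)):
    g=k["frame"].astype(int)
    for dz in(-.03,-.02,-.01,0,.005,.01,.015,.02,.025,.03,.035,.04,.05):
        u=proj(k,T+[0,0,dz]).round().astype(int)
        print(n,dz,u,[tuple(g[u[1],u[0]+j].tolist()) for j in(-4,0,4)])
E
```

```text
time: 5.35
tool_pos: [0.4816, -0.2375, 0.0852]
tool_rot: [3.141, -0.0, 3.006]
ft_force: [-0.6, 0.9, -0.9]
width: 0.0001
finger_force: 0.0
go 0.0187
side -0.03 [344 188] [(135, 135, 131), (133, 132, 131), (134, 133, 128)]
side -0.02 [344 185] [(134, 133, 132), (132, 132, 130), (153, 151, 149)]
side -0.01 [344 182] [(145, 145, 144), (227, 226, 225), (228, 227, 226)]
side 0 [344 179] [(227, 226, 224), (228, 226, 225), (228, 227, 225)]
side 0.005 [344 177] [(229, 229, 227), (228, 227, 224), (229, 227, 225)]
side 0.01 [344 176] [(229, 227, 226), (228, 227, 225), (228, 228, 225)]
side 0.015 [344 174] [(229, 227, 225), (229, 228, 226), (228, 227, 224)]
side 0.02 [345 173] [(227, 226, 226), (227, 226, 223), (229, 228, 226)]
side 0.025 [345 171] [(228, 227, 225), (228, 227, 226), (199, 197, 196)]
side 0.03 [345 170] [(228, 226, 224), (225, 225, 224), (184, 183, 182)]
side 0.035 [345 168] [(181, 182, 180), (55, 57, 59), (92, 95, 96)]
side 0.04 [345 167] [(58, 63, 66), (12, 19, 18), (72, 73, 77)]
side 0.05 [345 163] [(41, 41, 45), (18, 15, 16), (40, 43, 43)]
wrist -0.03 [321 209] [(84, 63, 43), (78, 57, 36), (87, 65, 44)]
wrist -0.02 [321 214] [(87, 67, 45), (82, 59, 40), (84, 61, 42)]
wrist -0.01 [321 219] [(86, 64, 41), (84, 61, 42), (85, 63, 42)]
wrist 0 [321 225] [(83, 60, 38), (79, 59, 39), (85, 66, 42)]
wrist 0.005 [321 229] [(85, 63, 42), (83, 61, 40), (82, 63, 40)]
wrist 0.01 [321 232] [(81, 60, 40), (80, 58, 37), (85, 64, 42)]
wrist 0.015 [321 236] [(32, 35, 36), (10, 9, 11), (7, 3, 8)]
wrist 0.02 [321 239] [(35, 38, 39), (0, 0, 1), (4, 3, 3)]
wrist 0.025 [321 243] [(35, 39, 41), (8, 6, 6), (8, 9, 10)]
wrist 0.03 [321 248] [(35, 37, 39), (0, 5, 0), (4, 3, 5)]
wrist 0.035 [321 252] [(38, 40, 42), (3, 5, 7), (4, 6, 9)]
wrist 0.04 [321 257] [(33, 35, 36), (4, 4, 5), (10, 8, 2)]
wrist 0.05 [320 268] [(32, 36, 38), (10, 8, 8), (8, 6, 9)]
```

The cameras show the real fingertips ending about 35 mm short of the reported TCP, so the fingers closed above the stick. I'll go in that much deeper, reading the force on the way.

```bash
python3 -m handwheel '0 0 0 0 0 0;0 0 0 0 0 0;0 0 0 0 0 0;0 0 0 0 0 0;0 0 -0.3 0 0 0;0 0 -0.7 0 0 0;0 0 -1.1 0 0 0;0 0 -1.4 0 0 0;0 0 -1.4 0 0 0' 0.6 40; python3 -m handwheel '0 0 -0.1 0 0 0;0 0 -0.2 0 0 0;0 0 -0.3 0 0 0;0 0 -0.4 0 0 0;0 0 -0.4 0 0 0' ; python3 -m handwheel '0 0 -0.1 0 0 0;0 0 -0.2 0 0 0;0 0 -0.26 0 0 0;0 0 -0.26 0 0 0'
```

```text
time: 6.35
tool_pos: [0.4802, -0.2368, 0.0127]
tool_rot: [3.14, -0.004, 3.006]
ft_force: [-0.3, -0.9, 0.1]
width: 0.051
finger_force: 0.0
time: 6.85
tool_pos: [0.4815, -0.2374, -0.0051]
tool_rot: [3.141, -0.001, 3.006]
ft_force: [0.3, -0.9, 0.2]
width: 0.0513
finger_force: 0.0
time: 7.25
tool_pos: [0.4814, -0.2374, -0.0181]
tool_rot: [3.141, -0.001, 3.006]
ft_force: [-0.2, 0.4, -0.0]
width: 0.0516
finger_force: 0.0
```

```bash
python3 -m handwheel '0 0 0 0 0 0;0 0 0 0 0 0;0 0 0 0 0 0;0 0 0 0 0 0;0 0 0 0 0 0;0 0 0 0 0 0;0 0 0 0 0 0' 0 60
```

```text
time: 7.95
tool_pos: [0.482, -0.2377, -0.017]
tool_rot: [-3.141, 0.001, 3.006]
ft_force: [-0.2, -1.4, 5.0]
width: 0.0149
finger_force: 59.3
```

```bash
python3 -m handwheel '0 0 0.2 0 0 0;0 0 0.6 0 0 0;0 0 1.1 0 0 0;0 0 1.6 0 0 0;0 0.4 1.8 0 0 0;-0.1 0.9 1.8 0 0 0;-0.2 1.6 1.8 0 0 0;-0.3 2.3 1.8 0 0 0;-0.4 3 1.8 0 0 0;-0.5 3.7 1.8 0 0 0;-0.53 4.4 1.8 0 0 0;-0.53 5 1.8 0 0 0'; python3 -m handwheel '0 0.4 0 0 0 0;0 0.6 0 0 0 0;0 0.6 0 0 0 0;0 0.6 0 0 0 0;0 0.6 0 0 0 0'
python3 - <<'E'
from h import *
c=cam("wrist");cv2.imwrite("pics/w3.png",c["frame"][:,:,::-1]);np.savez("w3.npz",K=c["K"],c2w=c["c2w"])
d=cam("side");o=np.hstack([c["frame"][60:360,180:500],cv2.resize(d["frame"][160:285,190:356],None,fx=2.4,fy=2.4)]);cv2.imwrite("pics/w3c.png",o[:,:,::-1])
E
```

```text
time: 9.15
tool_pos: [0.4546, 0.014, 0.0729]
tool_rot: [3.142, -0.0, 3.006]
ft_force: [-0.2, -0.2, -0.8]
width: 0.0146
finger_force: 58.7
time: 9.65
tool_pos: [0.4553, 0.0415, 0.0726]
tool_rot: [-3.141, -0.0, 3.004]
ft_force: [-0.2, 0.5, -1.0]
width: 0.015
finger_force: 58.7
```

View pics/w3c.png

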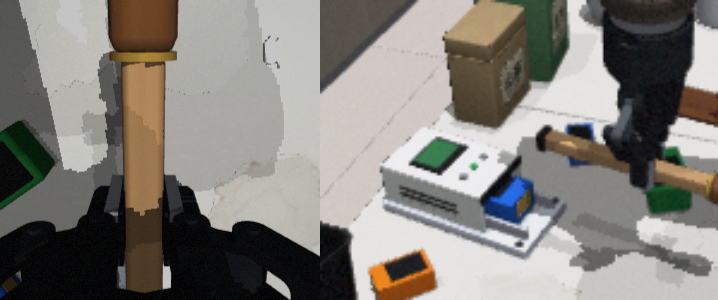

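The stick is held level across the fingers. In the side crop the tip is near (545,140) and the cassette tail's brass plate is near (523,207). I'll check the tip against its predicted projection before lowering.

Run:
```python
from h import *
T=bot.get_state()["tool_pos"];c=cam("side");f=c["frame"].astype(int)
ax=np.array([.992,-.130,0]);O=T+[0,0,.0517]
for d in(-.095,-.05,.05,.1,.11):
    print(d,(O+d*ax).round(4),proj(c,O+d*ax).round(1))
g=f.max(2); hsv=cv2.cvtColor(c["frame"],cv2.COLOR_RGB2HSV)
m=cv2.inRange(hsv,(8,60,60),(25,255,255))
for x in range(276,380,6):
    y=[i for i in range(200,270) if m[i,x]]; print(x,(y[0],y[-1],len(y)) if y else None)
print(g[205:232,276:292:2])
```

```text
-0.095 [0.361  0.054  0.1243] [367.  241.1]
-0.05 [0.4057 0.0481 0.1243] [347.  235.4]
0.05 [0.5049 0.0351 0.1243] [305.1 223.5]
0.1 [0.5545 0.0286 0.1243] [285.3 217.9]
0.11 [0.5644 0.0273 0.1243] [281.5 216.8]
276 (240, 245, 6)
282 None
288 (215, 223, 9)
294 (216, 224, 9)
300 (218, 226, 9)
306 (220, 228, 9)
312 (225, 230, 6)
318 (228, 231, 4)
324 None
330 (226, 235, 10)
336 (228, 236, 9)
342 (200, 238, 17)
348 (200, 240, 20)
354 (200, 244, 24)
360 (200, 246, 23)
366 (203, 243, 11)
372 None
378 None
[[183 165 189 201 228 230 230 231]
 [214 227 226 199 160 177 218 226]
 [217 228 229 228 226 225 214 173]
 [228 229 230 230 230 229 229 225]
 [230 230 229 230 228 230 230 230]
 [229 229 229 229 230 231 227 230]
 [228 230 230 228 228 228 228 230]
 [228 229 229 228  85 189 229 230]
 [228 229 230 138  24  86 230 229]
 [231 229 228  47  17 109 160 227]
 [229 229 140  25  36 131 133 150]
 [230 229  53  26 104 135 135 136]
 [148 148   8  22 132 135 138 137]
 [136 135  16  15  92 122 133 136]
 [137 137  44  20  89  96 106 201]
 [136 134  40  17  91  88 110 124]
 [135 136  41  15  89  91 107 112]
 [137 137  98  13  89  92 102 105]
 [135 132 134  97 131 134  96 101]
 [135 134 135 132 136 137 132 116]
 [136 136 137 137 134 135 139 134]
 [132 138 135 133 136 137 136 135]
 [135 136 137 140 135 134 137 137]
 [135 135 135 136 135 135 139 134]
 [135 137 136 134 137 136 134 136]
 [136 136 134 133 136 136 136 135]
 [137 137 134 134 135 137 136 137]]
```

Tip and bar match their predicted positions: the stick is level and well placed, so I can lower it.

```bash
python3 -m handwheel '0 0.03 -0.4 0 0 0;0 0.03 -0.8 0 0 0;0 0.03 -1.2 0 0 0;0 0.03 -1.5 0 0 0;0 0.03 -1.68 0 0 0;0 0.03 -1.76 0 0 0;0 0.03 -1.76 0 0 0;0 0.03 -1.76 0 0 0'; python3 -m handwheel '0.08 -0.01 0 0 0 0;0.18 -0.023 0 0 0 0;0.28 -0.037 0 0 0 0;0.36 -0.047 0 0 0 0;0.36 -0.047 0 0 0 0;0.36 -0.047 0 0 0 0'
python3 - <<'E'
from h import *
f=cam("side")["frame"];g=cam("scene")["frame"]
cv2.imwrite("pics/p1.png",np.hstack([cv2.resize(f[215:275,235:325],None,fx=4.4,fy=4.4),cv2.resize(g[140:200,265:355],None,fx=4.4,fy=4.4)])[:,:,::-1])
E
```

```text
time: 10.6
tool_pos: [0.4557, 0.0439, -0.0147]
tool_rot: [3.141, 0.001, 3.005]
ft_force: [-0.7, 0.5, -0.2]
width: 0.0148
finger_force: 58.7
time: 11.2
tool_pos: [0.4732, 0.0415, -0.0156]
tool_rot: [-3.141, -0.0, 3.005]
ft_force: [-0.8, 0.3, 0.3]
width: 0.0149
finger_force: 58.7
```

View pics/p1.png

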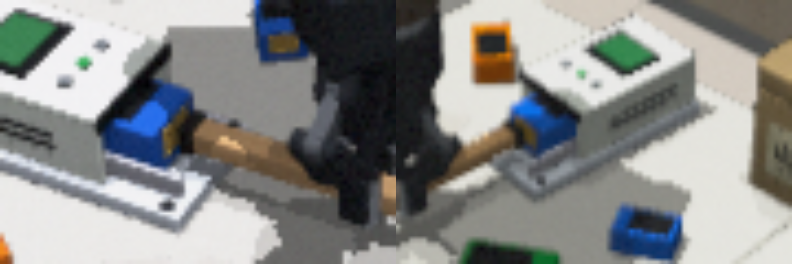

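The rubber tip stands just behind the brass plate, centred in both views at about (193,130) and (518,130). I'll push slowly.

```bash
python3 -m handwheel '0.02 -0.003 0 0 0 0;0.04 -0.005 0 0 0 0;0.06 -0.008 0 0 0 0;0.08 -0.01 0 0 0 0;0.1 -0.013 0 0 0 0;0.12 -0.016 0 0 0 0;0.14 -0.018 0 0 0 0;0.16 -0.021 0 0 0 0;0.18 -0.024 0 0 0 0;0.2 -0.026 0 0 0 0;0.22 -0.029 0 0 0 0'; python3 -m handwheel '0.02 -0.003 0 0 0 0;0.04 -0.005 0 0 0 0;0.06 -0.008 0 0 0 0;0.08 -0.01 0 0 0 0;0.1 -0.013 0 0 0 0;0.12 -0.016 0 0 0 0;0.14 -0.018 0 0 0 0;0.16 -0.021 0 0 0 0;0.18 -0.024 0 0 0 0;0.2 -0.026 0 0 0 0;0.22 -0.029 0 0 0 0'
```

```text
time: 12.4
tool_pos: [0.4842, 0.0402, -0.0155]
tool_rot: [3.142, -0.0, 3.006]
ft_force: [-2.4, -0.8, -0.2]
width: 0.0148
finger_force: 58.8
time: 13.5
tool_pos: [0.4954, 0.0387, -0.0154]
tool_rot: [3.142, 0.0, 3.006]
ft_force: [-2.9, 0.6, -0.4]
width: 0.0147
finger_force: 58.7
```

```bash
python3 -m handwheel '0.02 -0.003 0 0 0 0;0.04 -0.005 0 0 0 0;0.06 -0.008 0 0 0 0;0.08 -0.01 0 0 0 0;0.1 -0.013 0 0 0 0;0.12 -0.016 0 0 0 0;0.14 -0.018 0 0 0 0;0.16 -0.021 0 0 0 0'; python3 -m handwheel '0.01 -0.001 0 0 0 0;0.02 -0.003 0 0 0 0;0.03 -0.004 0 0 0 0;0.04 -0.005 0 0 0 0'
```

```text
time: 14.3
tool_pos: [0.5034, 0.0376, -0.0154]
tool_rot: [-3.142, 0.0, 3.006]
ft_force: [-2.4, 1.4, -0.1]
width: 0.0148
finger_force: 58.7
time: 14.7
tool_pos: [0.5053, 0.0374, -0.0154]
tool_rot: [-3.142, -0.0, 3.006]
ft_force: [-2.4, 0.6, -0.5]
width: 0.0148
finger_force: 58.7
```

```bash
python3 -m handwheel '0.01 -0.001 0 0 0 0;0.02 -0.003 0 0 0 0;0.03 -0.004 0 0 0 0;0.04 -0.005 0 0 0 0'
```

```text
time: 15.1
tool_pos: [0.5073, 0.0371, -0.0154]
tool_rot: [-3.142, -0.0, 3.006]
ft_force: [-2.4, 0.1, -1.2]
width: 0.015
finger_force: 58.7
```

```bash
python3 -c "
from plant import bot;print(bot.get_state()['ft_force'])"
```

```text
[-2.40330495  0.08947011 -1.18580939]
```

```bash
python3 -m handwheel '0.01 -0.001 0 0 0 0;0.02 -0.003 0 0 0 0;0.03 -0.004 0 0 0 0;0.04 -0.005 0 0 0 0'
```

```text
time: 15.5
tool_pos: [0.5093, 0.0369, -0.0154]
tool_rot: [3.142, 0.0, 3.006]
ft_force: [-2.4, 0.5, -0.3]
width: 0.015
finger_force: 58.7
```

```bash
python3 -m handwheel '0.01 -0.001 0 0 0 0;0.02 -0.003 0 0 0 0;0.03 -0.004 0 0 0 0;0.04 -0.005 0 0 0 0'
```

```text
time: 15.9
tool_pos: [0.5113, 0.0366, -0.0154]
tool_rot: [3.142, 0.0, 3.006]
ft_force: [-2.5, -0.6, -0.3]
width: 0.0148
finger_force: 58.7
```

```bash
python3 -m handwheel '0.01 -0.001 0 0 0 0;0.02 -0.003 0 0 0 0;0.03 -0.004 0 0 0 0;0.04 -0.005 0 0 0 0'
```

```text
time: 16.3
tool_pos: [0.5133, 0.0364, -0.0154]
tool_rot: [-3.142, -0.0, 3.006]
ft_force: [-2.8, 0.1, -0.6]
width: 0.015
finger_force: 58.7
```

```bash
python3 -m handwheel '0.01 -0.001 0 0 0 0;0.02 -0.003 0 0 0 0;0.03 -0.004 0 0 0 0;0.04 -0.005 0 0 0 0'
```

```text
time: 16.7
tool_pos: [0.5153, 0.0361, -0.0155]
tool_rot: [-3.142, -0.0, 3.006]
ft_force: [-2.7, 0.6, -0.3]
width: 0.0151
finger_force: 58.7
```

```bash
python3 -m handwheel '0.01 -0.001 0 0 0 0;0.02 -0.003 0 0 0 0;0.03 -0.004 0 0 0 0;0.04 -0.005 0 0 0 0'
```

```text
time: 17.1
tool_pos: [0.5173, 0.0359, -0.0154]
tool_rot: [-3.142, 0.0, 3.006]
ft_force: [-4.2, 1.2, -0.2]
width: 0.0149
finger_force: 58.7
```

```bash
python3 -m handwheel '0.005 -0.001 0 0 0 0;0.01 -0.001 0 0 0 0;0.01 -0.001 0 0 0 0'
```

```text
time: 17.4
tool_pos: [0.5176, 0.0358, -0.0155]
tool_rot: [-3.142, -0.0, 3.006]
ft_force: [-5.3, 0.7, 0.0]
width: 0.015
finger_force: 58.7
```

```bash
python3 -m handwheel '0.005 -0.001 0 0 0 0;0.01 -0.001 0 0 0 0;0.01 -0.001 0 0 0 0'
```

```text
time: 17.7
tool_pos: [0.5179, 0.0358, -0.0155]
tool_rot: [-3.142, -0.001, 3.006]
ft_force: [-6.3, 0.1, -0.1]
width: 0.0148
finger_force: 58.8
```

```bash
python3 -m handwheel '0.005 -0.001 0 0 0 0;0.01 -0.001 0 0 0 0;0.015 -0.002 0 0 0 0;0.015 -0.002 0 0 0 0'
```

```text
time: 18.1
tool_pos: [0.5183, 0.0358, -0.0156]
tool_rot: [-3.142, -0.002, 3.006]
ft_force: [-7.0, 1.6, 0.2]
width: 0.0147
finger_force: 58.8
```

```bash
python3 -m handwheel '0.005 -0.001 0 0 0 0;0.01 -0.001 0 0 0 0;0.015 -0.002 0 0 0 0;0.02 -0.003 0 0 0 0;0.02 -0.003 0 0 0 0'; python3 -m handwheel '0 0 0 0 0 0;0 0 0 0 0 0'
```

```text
time: 18.6
tool_pos: [0.5187, 0.0357, -0.0158]
tool_rot: [-3.142, -0.003, 3.006]
ft_force: [-10.5, 1.5, 1.7]
width: 0.0146
finger_force: 58.9
time: 18.8
tool_pos: [0.5187, 0.0357, -0.0158]
tool_rot: [-3.142, -0.003, 3.006]
ft_force: [-11.4, -0.0, 1.9]
width: 0.0143
finger_force: 58.9
```

Seated: about 8 N above the sliding friction. Now I'll back straight out and lift.

```bash
python3 -m handwheel '-0.03 0.004 0 0 0 0;-0.08 0.01 0 0 0 0;-0.2 0.026 0 0 0 0;-0.4 0.052 0 0 0 0;-0.6 0.079 0 0 0 0;-0.8 0.105 0 0 0 0;-1 0.13 0 0 0 0;-1.2 0.157 0 0 0 0;-1.3 0.17 0 0 0 0;-1.3 0.17 0 0 0 0'; python3 -m handwheel '0 0 0.3 0 0 0;0 0 0.8 0 0 0;0 0 1.3 0 0 0;0 0 1.76 0 0 0;0.1 -0.4 1.76 0 0 0;0.2 -0.9 1.76 0 0 0;0.3 -1.6 1.76 0 0 0;0.4 -2.3 1.76 0 0 0;0.5 -3 1.76 0 0 0;0.535 -3.7 1.76 0 0 0;0.535 -4.4 1.76 0 0 0;0.535 -5 1.76 0 0 0'; python3 -m handwheel '0 -0.4 0 0 0 0;0 -0.632 0 0 0 0;0 -0.632 0 0 0 0;0 -0.632 0 0 0 0;0 -0.632 0 0 0 0'
```

```text
time: 19.8
tool_pos: [0.4545, 0.0442, -0.0153]
tool_rot: [3.142, 0.0, 3.006]
ft_force: [0.1, 0.1, -1.1]
width: 0.0148
finger_force: 58.7
time: 21.0
tool_pos: [0.4819, -0.2079, 0.0725]
tool_rot: [-3.141, 0.0, 3.005]
ft_force: [0.3, 0.9, -0.5]
width: 0.015
finger_force: 58.7
time: 21.5
tool_pos: [0.4819, -0.2366, 0.0726]
tool_rot: [3.141, -0.0, 3.007]
ft_force: [0.4, -0.6, -0.2]
width: 0.0148
finger_force: 58.7
```

```bash
python3 -m handwheel '0 0 -0.3 0 0 0;0 0 -0.7 0 0 0;0 0 -1.1 0 0 0;0 0 -1.4 0 0 0;0 0 -1.55 0 0 0;0 0 -1.65 0 0 0;0 0 -1.72 0 0 0;0 0 -1.76 0 0 0;0 0 -1.76 0 0 0'; python3 -m handwheel '0 0 -0.01 0 0 0;0 0 -0.02 0 0 0;0 0 -0.03 0 0 0;0 0 -0.03 0 0 0'
```

```text
time: 22.4
tool_pos: [0.482, -0.2377, -0.0151]
tool_rot: [-3.141, 0.001, 3.006]
ft_force: [0.4, -0.5, -0.4]
width: 0.0149
finger_force: 58.7
time: 22.8
tool_pos: [0.4818, -0.2376, -0.0169]
tool_rot: [-3.142, 0.0, 3.006]
ft_force: [0.6, 0.3, -1.3]
width: 0.015
finger_force: 58.7
```

```bash
python3 -m handwheel '0 0 0 0 0 0;0 0 0 0 0 0;0 0 0 0 0 0;0 0 0 0 0 0;0 0 0 0 0 0;0 0 0 0 0 0' 0.6; python3 -m handwheel '0 0 0.2 0 0 0;0 0 0.6 0 0 0;0 0 1.1 0 0 0;0 0 1.7 0 0 0;0 0 2.4 0 0 0;0 0 3 0 0 0;0 0 3.25 0 0 0;0 0 3.25 0 0 0;0 0 3.25 0 0 0'
python3 - <<'E'
from h import *
f=cam("side")["frame"];c=cam("wrist");w=c["frame"]
z=np.load("w2.npz");b=cv2.imread("pics/w2.png")
cv2.imwrite("pics/end.png",np.hstack([cv2.resize(f[140:265,225:390],None,fx=2.4,fy=2.4),w[20:320,180:500]])[:,:,::-1])
g=lambda u,v,h:onz(c,(u,v),h)[:2].round(4)
k=cv2.cvtColor(w,cv2.COLOR_RGB2GRAY)[:,322];print(k[60:80].tolist(),k[285:310].tolist());print(g(320,73,.046),g(321,299,.044))
E
```

```text
time: 23.4
tool_pos: [0.4818, -0.2376, -0.0169]
tool_rot: [-3.142, 0.0, 3.006]
ft_force: [-0.8, -0.3, 1.0]
width: 0.0511
finger_force: 0.0
time: 24.3
tool_pos: [0.4815, -0.2374, 0.1445]
tool_rot: [3.141, -0.001, 3.006]
ft_force: [0.0, -0.3, -1.2]
width: 0.051
finger_force: 0.0
[102, 102, 101, 103, 105, 103, 103, 81, 33, 36, 38, 43, 40, 46, 47, 47, 45, 48, 47, 46] [161, 159, 159, 132, 62, 19, 19, 16, 19, 21, 16, 19, 93, 165, 194, 194, 192, 192, 192, 193, 192, 191, 192, 191, 191]
[ 0.3937 -0.2266] [ 0.5926 -0.2533]
```

View pics/end.png

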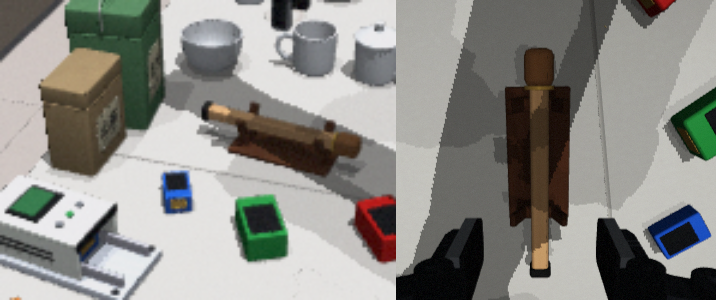

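The stick lies back in its rest, its tip's end at about (540,275) in the wrist crop as before. The cassette sits inside the reader near (85,250) in the side crop, and the bowls and cups have not moved.

```bash
python3 -c "
from plant import bot;print(bot.sign_off())"
```

```text
the job is handed in; nothing more can be done
None
```

The cassette was pushed home with the stick alone, to a peak of about 11 N at the wrist (roughly 8–9 N of that on the stop). The stick is back in its rest, the bowls and cups are where they stood, and the job was handed in at about 24 s.

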